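Index the tube table to its third click

ROBOT

A 6-joint arm with a two-finger parallel gripper is mounted at the origin on the work surface. World frame = base frame: x ahead of the robot, y to its left, z up, the work surface at z = 0. Lengths are in m, angles in rad, forces in N, time in s.
With the tool pointing down it reaches from about 0.3 to 0.75 m from the base axis. Payload 8.5 kg.
Tool frame: the origin (TCP) lies on the centre line of the jaws, within the pads' length; the fingertips stand tips_ahead ahead of it and the grasp point (between the pads) lies 3 mm ahead of it (tips_ahead is the distance from the TCP to the fingertips, in m); y points along the fingers, x is the direction in which the jaws open and shut, and the axes are right-handed (so a half turn about y gives the same grasp; the last joint's range is limited). The gripper opens to 85 mm and grips with 20 to 120 N. Pads are 22 mm wide; open, the fingers measure 114 mm over their backs; the gripper's body (76 mm by 85 mm) begins 54 mm behind the grasp point. The pads swing forward as they close: fully open they stand 13 mm farther back than shut.
Start: joints at [-1.428, 0.381, 1.297, -0, 1.464, -0.215], TCP at [0.193, -0.515, 0.253] pointing down, gripper open.
Joint ranges: [-3.11, 3.11], [-0.89, 2.33], [0.22, 2.48], [-1.42, 4.56], [0.17, 2.85], [-2.88, 2.88]. Speed limits (rad/s): [2.39, 2.39, 3.14, 3.14, 3.14, 3.14].

INTERFACE

Orientations are given as a 3x3 rotation matrix whose columns are the frame's x, y, z axes.
In Python, from rig import * gives the robot as it stands.
- The arm moves only by the shell command python3 -m creep 'ROWS' [OPENING] [FORCE]. ROWS is JSON, a list of rows, each an object of numbers: "x", "y", "z": the shift along the tool's x, y, z in units of 0.02 m (1.0 is 0.02 m); "ax", "ay", "az": the turn, a rotation vector about the tool's x, y, z in units of 6 degrees (1.0 is 6 degrees). A call has 1 to 5 rows; each row shifts and turns the pose as measured when the row begins, along the tool's axes as they then stand; what a row does not reach is not made up. A row lasts 1/12 s, in which the tool goes at most 41.7 mm and 7.16 degrees, less where a joint would pass 70% of its speed; a pose out of reach is approached as far as the arm can. A call with a number of a shift or a turn outside -1 to 1 is refused whole. A call with a gripper value outside its range is refused whole. OPENING is the closure, from 0 (fully open) to 1 (shut), set as the call begins (- or left out, the last holds). The fingers move at their own pace and stop on an object; FORCE is the grip in N (left out, the last holds). Time passes only in rows, so rows that do not move let the fingers close. It gives the time, the measured TCP pose, the force and the opening at its end, in the units of the state.
- state(): the state, without advancing time (a new reading comes with each control period).
- read_camera(name): name is "scene" or "side" or "wrist"; returns (picture, depth): 384x512x3 uint8, blue, green, red; 384x512 float32, m along the optical axis (not along the pixel's ray), 0 where there is no reading.
- camera_params(name): a dict with "K" (3x3 intrinsics, pixels), "R" (3x3) and "t" (3): a world point X has camera coordinates R X + t; the wrist camera has in their place "mount" (4x4, takes a point from camera to tool coordinates, whose origin is the TCP and whose axes are the tool frame's). Camera axes: x right, y down, z forward; pixel columns grow to the right and rows downward; lengths in m; the calibration is good to about 2 mm. A picture is of the moment at which its call begins: read the wrist's pose just before it. camera_params takes no time and is no camera call.
- close_job(): hands the job in, once; it reports no verdict.
The state is a dict: "time_s": time; "joint_positions": joint angles; "qvel": joint speeds; "tau": joint torques, N m; "ee_pos": TCP position; "eef_rot": TCP orientation; "contact_force": force on the tool from outside, world axes, zero at the start; "torque": the same for the moment, N m; "width": finger opening in m.
Only numpy, scipy, OpenCV 4.12 (cv2) and the standard library are available. Lean on these libraries where they do the work, as an engineer would, in place of code of your own. Each camera call takes 0.05 s, during which the arm holds its last target.

TASK

Two eight-place indexing tables stand on the welding bench. Turn the one that carries the short copper tubes, by its yellow handle, until the handle stands three clicks clockwise (seen from above) from that table's red pointer; it does not matter which way round you turn. Let it rest in that click, let go, and leave the coupon table with the blue handle as it stands.

Things in the scene. Friction and masses are not known exactly. Their poses are not given: they have to be found in the camera images.
- tube_handle (a point): Middle of the grip of the yellow handle: an upright round post, 20 mm diameter, free to spin on its pin, on the tube table's disc, 65 mm from the disc's axis. This point is 100 mm above the bench; the post spans 58 to 120 mm. It travels on a level circle; pinch it from above on any side. Its neighbours on the disc, copper tubes of 24 mm diameter, reach up only to 68 mm.
- tube_base: Fixed grey round base (190 mm diameter) of the table with the copper tubes and yellow handle. Origin: on the disc's vertical axis, at bench height; z up. Its -x axis points to the fixed red pointer, a wedge 87 to 122 mm from the axis, top at 54 mm; +x to the grey plunger housing (46 mm high, ends 140 mm from the axis). The aluminium disc is 170 mm in diameter, top 50 mm above the bench.
- tube_table (a joint): Turn of the tube table's disc, rad: 0 or 6.283 with the yellow handle at the red pointer, growing clockwise from above. It turns endlessly both ways, with eight clicks 0.785 (45 degrees) apart, one at the pointer. A spring draws it to the nearest click; about 5 N at the handle carries it over. Three clicks clockwise of the pointer is 2.356, or whole turns from it.
- coupon_handle (a point): Bystander: middle of the blue handle (same size and height as the yellow one) of the other, like indexing table, which carries seven flat steel coupons. That table has its own red pointer and must not be turned.

How it is judged:
At the end, for the whole second after the job is handed in: The yellow handle rests, let go, within 10 degrees of the third click place clockwise from the tube table's red pointer, the disc is still (under 0.1 rad/s), and the blue handle is within 20 mm of where it began (x of tube_handle in the frame of tube_base above 0.0373 m and y of tube_handle in the frame of tube_base above 0.0373 m and velocity of joint tube_table between -0.1 and 0.1 rad/s and distance of coupon_handle from where it was at the start of the episode below 0.02 m); the robot touches nothing.
It fails at once if the coupon table is turned (its blue handle moves more than 25 mm) (distance of coupon_handle from where it was at the start of the episode above 0.025 m).
It also fails if it takes over 38 s, if anything falls off the work surface, if the arm or the gripper's body presses on something with over 40 N, if the wrist force passes 120 N, or if a joint passes its speed limit or range.

## Working session

There is one attempt and no reset: what is moved stays moved. The work goes in short steps, Python scripts to look and compute and a shell command to move; the robot and the scene stay as the last step left them, time stands still between calls to the robot, and variables do not carry over. Pictures are saved under pics/ and viewed, and the job is handed in when it is done.

```bash
mkdir -p pics
python3 - <<'E'
from rig import *
import cv2,numpy as np
s=state();print(s)
for n in("scene","side"):
    p,d=read_camera(n);cv2.imwrite(f"pics/{n}0.png",p);np.save(f"pics/{n}0.npy",d)
    c=camera_params(n);print(n,c)
E
```

```text
{'time_s': 0.0, 'joint_positions': array([-1.42828715e+00,  3.81207460e-01,  1.29828740e+00, -2.28401197e-05,
        1.46358771e+00, -2.15316764e-01]), 'qvel': array([-1.26575221e-03, -5.86767882e-06, -2.67517909e-03, -2.30699276e-03,
        4.27060789e-04,  9.35137680e-04]), 'tau': array([ 1.65996182e-03, -4.48460662e+01, -2.31277943e+01, -7.79728316e-05,
        4.80590825e-03, -1.19473093e-06]), 'ee_pos': array([ 0.19257626, -0.51489689,  0.25269661]), 'eef_rot': array([[ 3.50240844e-01, -2.34088082e-04,  9.36659648e-01],
       [-9.36658539e-01,  1.47159089e-03,  3.50240797e-01],
       [-1.46036700e-03, -9.99998890e-01,  2.96150634e-04]]), 'contact_force': array([-0.23456604, -0.29040404, -0.9906471 ]), 'torque': array([-0.0202378 , -0.02741226,  0.0292866 ]), 'width': 0.08562258016951435}
scene {'K': array([[440.68296449,   0.        , 253.71251795],
       [  0.        , 440.68296449, 193.5389589 ],
       [  0.        ,   0.        ,   1.        ]]), 'R': array([[ 0.41458905,  0.90995455,  0.00993103],
       [ 0.6712433 , -0.2984235 , -0.67851002],
       [-0.61444963,  0.28796896, -0.73452402]]), 't': array([-0.21295179, -0.28197054,  1.09981107])}
side {'K': array([[380.44794682,   0.        , 259.89015308],
       [  0.        , 380.44794682, 187.19115854],
       [  0.        ,   0.        ,   1.        ]]), 'R': array([[ 0.88303802, -0.46887955, -0.01989541],
       [-0.24312206, -0.420786  , -0.87397414],
       [ 0.40141689,  0.77658941, -0.485565  ]]), 't': array([-0.47582194,  0.19301081,  0.51779906])}
```

View pics/scene0.png

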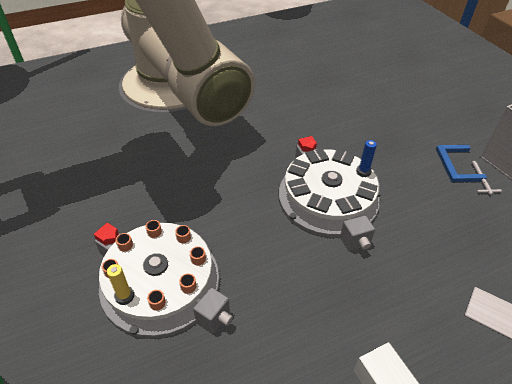

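View pics/side0.png

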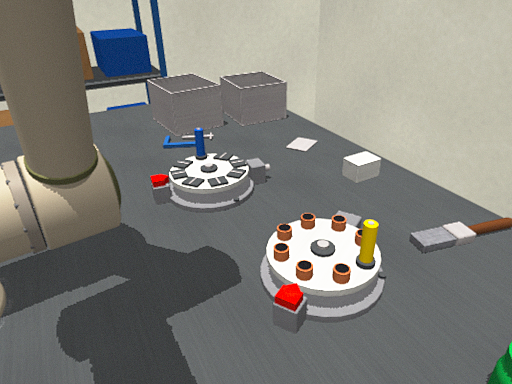

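```bash
cat > h.py <<'E'
from rig import *
import cv2,numpy as np
def ray(n,u,v,z):
    c=camera_params(n);R,t,K=c["R"],c["t"],c["K"]
    d=R.T@np.linalg.solve(K,[u,v,1]);o=-R.T@t
    return o+d*(z-o[2])/d[2]
def cloud(n,D):
    c=camera_params(n);R,t,K=c["R"],c["t"],c["K"]
    v,u=np.mgrid[:384,:512]
    P=np.stack([(u-K[0,2])/K[0,0]*D,(v-K[1,2])/K[1,1]*D,D],-1)
    return (P-t)@R
E
python3 - <<'E'
from h import *
for n,box in(("scene",(90,210,170,130)),("side",(255,205,150,130))):
    p=cv2.imread(f"pics/{n}0.png");D=np.load(f"pics/{n}0.npy");W=cloud(n,D)
    hsv=cv2.cvtColor(p,cv2.COLOR_BGR2HSV);H,S,V=cv2.split(hsv)
    ok=D>0
    x,y,w,h=box;B=np.zeros(D.shape,bool);B[y:y+h,x:x+w]=1
    yel=B&ok&(H>20)&(H<35)&(S>150)&(V>80)
    P=W[yel];print(n,"yellow",P.mean(0),P.min(0),P.max(0))
    T=P[P[:,2]>.117];print(" top",T.mean(0),len(T))
    red=B&ok&((H<4)|(H>176))&(S>200)&(V>120)
    P=W[red];print(" red",P.mean(0),P.min(0),P.max(0),len(P))
    wh=B&ok&(S<40)&(V>150)&(abs(W[...,2]-.05)<.006)
    P=W[wh];
    (c,r)=cv2.minEnclosingCircle(P[:,:2].astype(np.float32));print(" disc",c,r,P[:,2].mean())
    cv2.imwrite(f"pics/{n}crop.png",cv2.resize(p[y:y+h,x:x+w],None,fx=4,fy=4,interpolation=cv2.INTER_CUBIC))
E
```

```text
scene yellow [ 0.59096853 -0.2371974   0.08958618] [ 0.53622631 -0.24769884  0.05826885] [ 0.59492644 -0.22858523  0.11787574]
 top [ 0.58256123 -0.23579105  0.11743585] 8
 red [ 0.47045729 -0.22587255  0.05098237] [ 0.47045729 -0.22587255  0.05098237] [ 0.47045729 -0.22587255  0.05098237] 1
 disc (0.5677955746650696, -0.17411282658576965) 0.10386289656162262 0.047472508767644306
side yellow [ 0.58056573 -0.24021945  0.090946  ] [ 0.57158509 -0.24923697 -0.00238771] [ 0.72937147 -0.09908772  0.11932857]
 top [ 0.58088793 -0.23940965  0.11825367] 79
 red [ 0.45379016 -0.2406462   0.051001  ] [ 0.43736625 -0.25745322  0.04032964] [ 0.47383203 -0.22241014  0.05422893] 472
 disc (0.5640829801559448, -0.17302337288856506) 0.10395074635744095 0.04837446157818523
```

View pics/scenecrop.png

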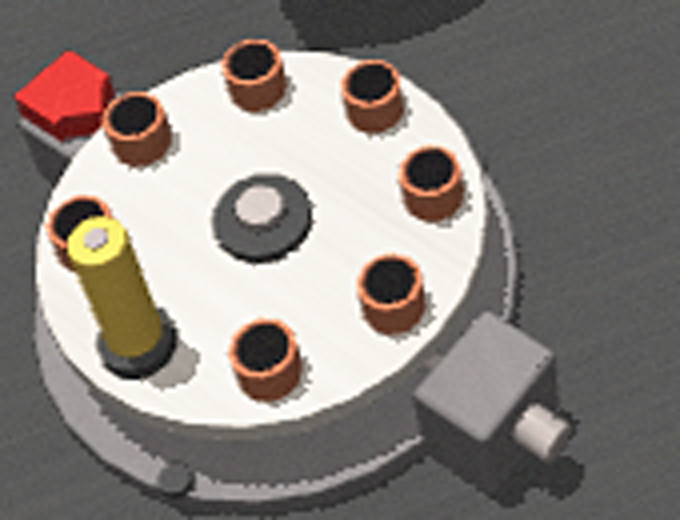

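Run:
```python
from h import *
import rig
print([a for a in dir(rig) if 'tip' in a.lower()], getattr(rig,'tips_ahead',None))
from scipy.optimize import least_squares
for n,top in(("scene",(114.2,270)),("side",None)):
    p=cv2.imread(f"pics/{n}0.png");D=np.load(f"pics/{n}0.npy");W=cloud(n,D)
    hsv=cv2.cvtColor(p,cv2.COLOR_BGR2HSV);H,S,V=cv2.split(hsv)
    for nm,c0 in(("tube",(.55,-.18)),("coupon",None)):
        if c0 is None:
            m=(H>100)&(H<130)&(S>150)&(D>0)&(W[...,2]>.06)&(W[...,2]<.122)&(W[...,0]<.75)&(abs(W[...,1])<.3)
            print(n,"blue",np.median(W[m],0),m.sum()); continue
        m=((V>200)&(S<40)&(np.hypot(W[...,0]-c0[0],W[...,1]-c0[1])<.13)).astype(np.uint8)
        k,l,st,ce=cv2.connectedComponentsWithStats(m);i=1+st[1:,4].argmax()
        v,u=np.nonzero(l==i);hu=cv2.convexHull(np.stack([u,v],1).astype(np.int32))[:,0]
        e=cv2.fitEllipse(hu.astype(np.float32));print(n,"ellipse",e)
        E=np.array([ray(n,a,b,.05)[:2] for a,b in hu])
        f=least_squares(lambda q:np.hypot(E[:,0]-q[0],E[:,1]-q[1])-q[2],[*c0,.085],loss="soft_l1",f_scale=.001)
        print(" disc",f.x,np.abs(f.fun).max(),len(hu))
    if top: h=ray(n,*top,.12);print(" handle",h,"r",np.hypot(*(h[:2]-f.x[:2])))
    for u,v in [(114,66)]: pass
c=f.x[:2]
for px in [(134,115),(253,54),(372,76),(431,168),(391,275),(264,340)]:
    q=ray("scene",90+px[0]/4,210+px[1]/4,.068)[:2]-c;print(px,q,np.hypot(*q),np.degrees(np.arctan2(q[1],q[0])))
```

```text
['tips_ahead'] 0.022
scene ellipse ((154.66836547851562, 269.31549072265625), (90.52152252197266, 114.18421173095703), 70.55419158935547)
 disc [ 0.5523313  -0.18266187  0.08365408] 0.0008478267716720694 44
scene blue [0.51386405 0.21939866 0.09530032] 293
 handle [ 0.58653724 -0.23732681  0.12      ] r 0.06448489436287287
side ellipse ((323.30438232421875, 254.33648681640625), (71.01232147216797, 114.94151306152344), 96.33621978759766)
 disc [ 0.54776137 -0.18436536  0.08403665] 0.0017649188095026774 37
side blue [0.50399148 0.21683287 0.08440248] 260
(134, 115) [-0.05023509 -0.03057567] 0.058808470403580865 -148.673149262693
(253, 54) [-0.06094778  0.01964919] 0.06403688725819864 162.13100162768112
(372, 76) [-0.03102283  0.05941587] 0.067027320960728 117.57043004173502
(431, 168) [0.02013672 0.06584979] 0.06885987787545171 72.99648157466385
(391, 275) [0.05844022 0.03700773] 0.06917247042999247 32.34435594675311
(264, 340) [ 0.06528878 -0.01192666] 0.06636919518117233 -10.3523890054344
```

```bash
A='x'; python3 -m creep '[{"z":1,"x":-0.3},{"z":1,"x":-0.3},{"z":1,"x":-0.3},{"z":1,"x":-0.3},{"z":1,"x":-0.3}]' 0 60
python3 -m creep '[{"z":1,"x":-0.3},{"z":1,"x":-0.3},{"z":1,"x":-0.3},{"z":1,"x":-0.3},{"z":1,"x":-0.3}]'
python3 -m creep '[{"z":1,"x":-0.3},{"z":1,"x":-0.3},{"z":1,"x":-0.3},{"z":1,"x":-0.3},{"z":1,"x":-0.3}]'
```

```text
$[0]: bad value
$[0]: bad value
$[0]: bad value
```

```bash
python3 -m creep '[{"x":-0.3,"y":0,"z":1,"ax":0,"ay":0,"az":0},{"x":-0.3,"y":0,"z":1,"ax":0,"ay":0,"az":0},{"x":-0.3,"y":0,"z":1,"ax":0,"ay":0,"az":0},{"x":-0.3,"y":0,"z":1,"ax":0,"ay":0,"az":0},{"x":-0.3,"y":0,"z":1,"ax":0,"ay":0,"az":0}]' 0 60
```

```text
time_s: 0.52
ee_pos: [0.2756, -0.4513, 0.2504]
eef_rot: [[0.344, -0.002, 0.939], [-0.939, 0.005, 0.344], [-0.006, -1.0, -0.0]]
contact_force: [-0.0, 0.1, 0.4]
width: 0.0852
```

```bash
python3 -m creep '[{"x":-0.3,"y":0,"z":1,"ax":0,"ay":0,"az":0},{"x":-0.3,"y":0,"z":1,"ax":0,"ay":0,"az":0},{"x":-0.3,"y":0,"z":1,"ax":0,"ay":0,"az":0},{"x":-0.3,"y":0,"z":1,"ax":0,"ay":0,"az":0},{"x":-0.3,"y":0,"z":1,"ax":0,"ay":0,"az":0}]'
python3 -m creep '[{"x":-0.3,"y":0,"z":1,"ax":0,"ay":0,"az":0},{"x":-0.3,"y":0,"z":1,"ax":0,"ay":0,"az":0},{"x":-0.3,"y":0,"z":1,"ax":0,"ay":0,"az":0},{"x":-0.3,"y":0,"z":1,"ax":0,"ay":0,"az":0},{"x":0,"y":0,"z":0,"ax":0,"ay":0,"az":0}]'
python3 - <<'E'
from h import *
s=state();R=s["eef_rot"];p=s["ee_pos"]
print(p,R.round(3).tolist())
im,d=read_camera("wrist");cv2.imwrite("pics/w1.png",im);np.save("pics/w1.npy",d);np.savez("pics/w1p",R=R,p=p)
c=camera_params("wrist");print(c)
E
```

```text
time_s: 0.93
ee_pos: [0.3626, -0.3845, 0.249]
eef_rot: [[0.344, -0.004, 0.939], [-0.939, 0.009, 0.344], [-0.01, -1.0, -0.001]]
contact_force: [-0.2, 0.3, -0.4]
width: 0.0852
time_s: 1.35
ee_pos: [0.4342, -0.3287, 0.2475]
eef_rot: [[0.346, -0.006, 0.938], [-0.938, 0.013, 0.346], [-0.014, -1.0, -0.001]]
contact_force: [-0.1, 0.4, 0.8]
width: 0.0854
[ 0.43424815 -0.32874016  0.2475282 ] [[0.346, -0.006, 0.938], [-0.938, 0.013, 0.346], [-0.014, -1.0, -0.001]]
{'K': array([[306.84699572,   0.        , 256.65393508],
       [  0.        , 306.84699572, 193.83783213],
       [  0.        ,   0.        ,   1.        ]]), 'mount': array([[ 9.99999809e-01,  4.71762271e-05,  6.16970290e-04,
        -2.06719669e-04],
       [-5.77075338e-04, -2.88718619e-01,  9.57413822e-01,
        -1.21386930e-01],
       [ 2.23297982e-04, -9.57413994e-01, -2.88718537e-01,
         7.39545039e-02],
       [ 0.00000000e+00,  0.00000000e+00,  0.00000000e+00,
         1.00000000e+00]])}
```

View pics/w1.png

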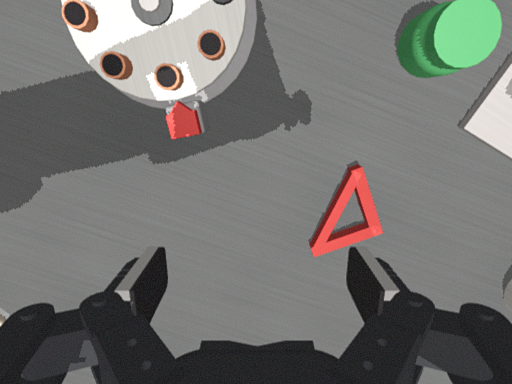

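```bash
python3 -m creep '[{"x":-0.3,"y":0,"z":1,"ax":0,"ay":0,"az":0},{"x":-0.3,"y":0,"z":1,"ax":0,"ay":0,"az":0},{"x":-0.3,"y":0,"z":1,"ax":0,"ay":0,"az":0},{"x":-0.3,"y":0,"z":1,"ax":0,"ay":0,"az":0},{"x":0,"y":0,"z":0,"ax":0,"ay":0,"az":0}]'
python3 - <<'E'
from h import *
s=state();R=s["eef_rot"];p=s["ee_pos"]
im,d=read_camera("wrist");cv2.imwrite("pics/w2.png",im);np.save("pics/w2.npy",d);np.savez("pics/w2p",R=R,p=p)
E
```

```text
time_s: 1.82
ee_pos: [0.4993, -0.2809, 0.2463]
eef_rot: [[0.341, -0.01, 0.94], [-0.94, 0.013, 0.342], [-0.016, -1.0, -0.005]]
contact_force: [-0.6, 0.4, 0.3]
width: 0.0858
```

View pics/w2.png

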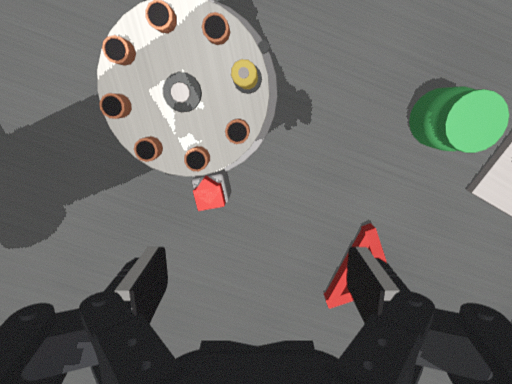

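```bash
cat >> h.py <<'E'
def wray(R,p,u,v,z):
    c=camera_params("wrist");M=c["mount"];K=c["K"]
    d=R@M[:3,:3]@np.linalg.solve(K,[u,v,1]);o=R@M[:3,3]+p
    return o+d*(z-o[2])/d[2]
E
python3 - <<'E'
from h import *
q=np.load("pics/w2p.npz");R,p=q["R"],q["p"]
from scipy.optimize import least_squares
T=np.array([wray(R,p,u,v,.068)[:2] for u,v in[(160,13),(116,48),(113,105),(147,149),(196,159),(237,131),(216,26)]])
f=least_squares(lambda a:np.hypot(*(T-a[:2]).T)-a[2],[.55,-.18,.065]);print(f.x,f.fun)
h=wray(R,p,244,72,.12);c=f.x[:2];print("handle",h,h[:2]-c,np.hypot(*(h[:2]-c)))
r=wray(R,p,209,193,.054)[:2]-c;print("ptr",r,np.hypot(*r),np.degrees(np.arctan2(r[1],r[0])),"handle ang",np.degrees(np.arctan2(*(h[:2]-c)[::-1])))
E
```

```text
[ 0.55127389 -0.18216216  0.06493251] [ 6.61022711e-05  9.11488804e-05 -2.07374515e-04 -2.34303001e-05
  2.99936591e-04 -2.18892234e-04 -7.49069421e-06]
handle [ 0.58410859 -0.237702    0.12      ] [ 0.0328347  -0.05553984] 0.06451969598600851
ptr [-0.09006556 -0.05501917] 0.10554105490554055 -148.58011571771016 handle ang -59.40876951900728
```

```bash
python3 -m creep '[{"x":-0.12,"y":0.4,"z":0.95,"ax":0,"ay":0,"az":0},{"x":-0.12,"y":0.4,"z":0.95,"ax":0,"ay":0,"az":0},{"x":-0.12,"y":0.4,"z":0.95,"ax":0,"ay":0,"az":0},{"x":-0.12,"y":0.4,"z":0.95,"ax":0,"ay":0,"az":0},{"x":-0.12,"y":0.4,"z":0.95,"ax":0,"ay":0,"az":0}]'
python3 -m creep '[{"x":0,"y":0,"z":0,"ax":0,"ay":0,"az":0}]'
python3 - <<'E'
from h import *
s=state();R=s["eef_rot"];p=s["ee_pos"];print(p,R.round(3).tolist())
im,d=read_camera("wrist");cv2.imwrite("pics/w3.png",im)
t=np.array([.5841,-.2377,.103]);print("units",(R.T@(t-p)/.02).round(2))
E
```

```text
time_s: 2.28
ee_pos: [0.5797, -0.2446, 0.2061]
eef_rot: [[0.332, -0.011, 0.943], [-0.943, 0.009, 0.332], [-0.012, -1.0, -0.007]]
contact_force: [-0.1, 0.1, -0.1]
width: 0.0853
time_s: 2.37
ee_pos: [0.5802, -0.2442, 0.204]
eef_rot: [[0.333, -0.013, 0.943], [-0.943, 0.011, 0.333], [-0.015, -1.0, -0.009]]
contact_force: [0.1, -0.1, -0.2]
width: 0.0857
[ 0.58021644 -0.24422082  0.20395729] [[0.333, -0.013, 0.943], [-0.943, 0.011, 0.333], [-0.015, -1.0, -0.009]]
units [-0.17  5.05  0.34]
```

View pics/w3.png

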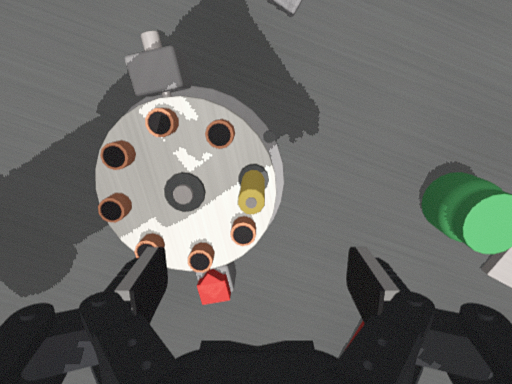

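```bash
python3 -m creep '[{"x":-0.1,"y":0.8,"z":0.2,"ax":0,"ay":0,"az":0},{"x":-0.07,"y":0.8,"z":0.14,"ax":0,"ay":0,"az":0},{"x":0,"y":0.8,"z":0,"ax":0,"ay":0,"az":0},{"x":0,"y":0.8,"z":0,"ax":0,"ay":0,"az":0},{"x":0,"y":0,"z":0,"ax":0,"ay":0,"az":0}]'
python3 - <<'E'
from h import *
s=state();R=s["eef_rot"];p=s["ee_pos"]
im,d=read_camera("wrist");cv2.imwrite("pics/w4.png",im)
t=np.array([.5841,-.2377,.103]);print("units",(R.T@(t-p)/.02).round(2))
E
```

```text
time_s: 2.83
ee_pos: [0.5788, -0.2463, 0.1416]
eef_rot: [[0.327, -0.011, 0.945], [-0.945, 0.006, 0.327], [-0.009, -1.0, -0.009]]
contact_force: [0.6, 0.5, -0.9]
width: 0.0854
units [-0.3   1.93  0.41]
```

View pics/w4.png

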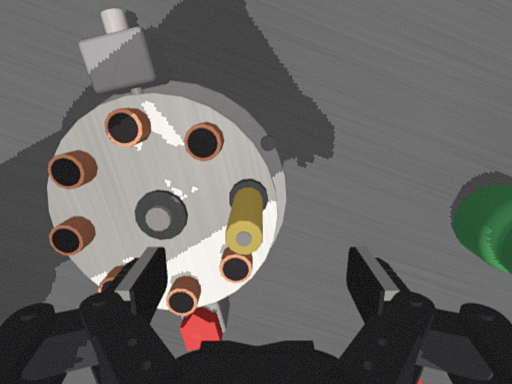

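```bash
python3 -m creep '[{"x":-0.2,"y":0.5,"z":0.3,"ax":0,"ay":0,"az":0},{"x":-0.15,"y":0.5,"z":0.2,"ax":0,"ay":0,"az":0},{"x":-0.1,"y":0.5,"z":0.15,"ax":0,"ay":0,"az":0},{"x":-0.05,"y":0.4,"z":0.1,"ax":0,"ay":0,"az":0},{"x":0,"y":0,"z":0,"ax":0,"ay":0,"az":0}]'
python3 - <<'E'
from h import *
s=state();R=s["eef_rot"];p=s["ee_pos"]
t=np.array([.5841,-.2377,.103]);print("units",(R.T@(t-p)/.02).round(2))
E
```

```text
time_s: 3.3
ee_pos: [0.5907, -0.2337, 0.1061]
eef_rot: [[0.324, -0.004, 0.946], [-0.946, 0.001, 0.324], [-0.002, -1.0, -0.004]]
contact_force: [0.1, 0.6, -0.3]
width: 0.0851
units [ 0.08  0.16 -0.38]
```

```bash
python3 -m creep '[{"x":0.05,"y":0.15,"z":-0.4,"ax":0,"ay":0,"az":0},{"x":0,"y":0,"z":0,"ax":0,"ay":0,"az":0}]'
python3 - <<'E'
from h import *
s=state();R=s["eef_rot"];p=s["ee_pos"]
im,d=read_camera("wrist");cv2.imwrite("pics/w5.png",im)
t=np.array([.5841,-.2377,.103]);print("units",(R.T@(t-p)/.02).round(2))
E
```

```text
time_s: 3.47
ee_pos: [0.5831, -0.2369, 0.1023]
eef_rot: [[0.325, -0.005, 0.946], [-0.946, 0.001, 0.325], [-0.002, -1.0, -0.004]]
contact_force: [-0.1, -0.9, -0.2]
width: 0.0851
units [ 0.05 -0.03  0.03]
```

View pics/w5.png

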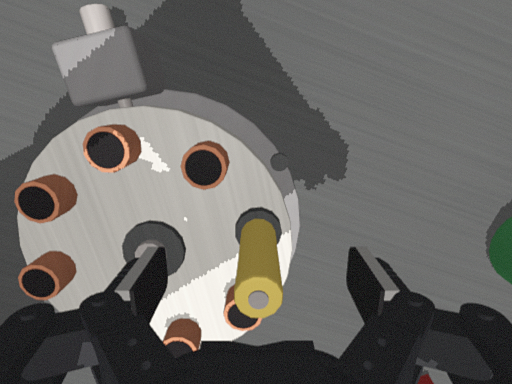

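The post (top at 258,298) is centred between the jaws; closing.

```bash
python3 -m creep '[{"x":0,"y":0,"z":0,"ax":0,"ay":0,"az":0},{"x":0,"y":0,"z":0,"ax":0,"ay":0,"az":0},{"x":0,"y":0,"z":0,"ax":0,"ay":0,"az":0},{"x":0,"y":0,"z":0,"ax":0,"ay":0,"az":0},{"x":0,"y":0,"z":0,"ax":0,"ay":0,"az":0}]' 1 60
python3 -m creep '[{"x":0,"y":0,"z":0,"ax":0,"ay":0,"az":0},{"x":0,"y":0,"z":0,"ax":0,"ay":0,"az":0},{"x":0,"y":0,"z":0,"ax":0,"ay":0,"az":0},{"x":0,"y":0,"z":0,"ax":0,"ay":0,"az":0}]'
```

```text
time_s: 3.93
ee_pos: [0.5841, -0.2376, 0.1045]
eef_rot: [[0.325, -0.001, 0.946], [-0.946, -0.001, 0.325], [0.001, -1.0, -0.001]]
contact_force: [-0.0, -0.1, 0.6]
width: 0.0255
time_s: 4.27
ee_pos: [0.584, -0.2373, 0.1049]
eef_rot: [[0.325, -0.001, 0.946], [-0.946, -0.001, 0.325], [0.0, -1.0, -0.002]]
contact_force: [-1.6, 1.0, 0.8]
width: 0.0182
```

```bash
cat > plan.py <<'E'
from h import *
s=state();R=s["eef_rot"];p=s["ee_pos"];c=np.array([.5513,-.1822])
a=np.arctan2(*(p[:2]-c)[::-1]);print("ang",np.degrees(a).round(1),"r",np.hypot(*(p[:2]-c)).round(4),"F",s["contact_force"].round(1),s["width"].round(4))
q=p.copy()
for k in range(5):
    a2=min(a+np.radians(9),np.radians(76.4));w=np.array([*(c+.065*np.array([np.cos(a2),np.sin(a2)])),.103])
    print((R.T@(w-q)/.02).round(2));q=w;a=a2
E
python3 plan.py
```

```text
Traceback (most recent call last):
  File "plan.py", line 3, in <module>
    a=np.arctan2(*(p[:2]-c)[::-1]);print("ang",np.degrees(a).round(1),"r",np.hypot(*(p[:2]-c)).round(4),"F",s["contact_force"].round(1),s["width"].round(4))
                                                                                                                                        ^^^^^^^^^^^^^^^^
AttributeError: 'float' object has no attribute 'round'
```

```bash
sed -i 's/s\["width"\].round(4)/round(s["width"],4)/' plan.py; python3 plan.py
```

```text
ang -59.3 r 0.0641 F [-1.6  1.   0.8] 0.0182
[-0.1   0.09  0.5 ]
[-0.22 -0.    0.46]
[-0.29 -0.    0.42]
[-0.35 -0.    0.37]
[-0.4  -0.    0.31]
```

```bash
python3 -m creep '[{"x":-0.1,"y":0.05,"z":0.5,"ax":0,"ay":0,"az":0},{"x":-0.22,"y":0,"z":0.46,"ax":0,"ay":0,"az":0},{"x":-0.29,"y":0,"z":0.42,"ax":0,"ay":0,"az":0},{"x":-0.35,"y":0,"z":0.37,"ax":0,"ay":0,"az":0}]'; python3 plan.py
```

```text
time_s: 4.6
ee_pos: [0.6095, -0.2091, 0.1048]
eef_rot: [[0.322, -0.006, 0.947], [-0.947, -0.002, 0.322], [0.0, -1.0, -0.006]]
contact_force: [-2.5, -0.8, 2.1]
width: 0.019
ang -24.8 r 0.0641 F [-2.5 -0.8  2.1] 0.019
[-0.37  0.09  0.35]
[-0.44 -0.    0.26]
[-0.48 -0.    0.18]
[-0.5  -0.    0.11]
[-0.51 -0.    0.03]
```

Following well with low forces.

```bash
python3 -m creep '[{"x":-0.37,"y":0.05,"z":0.35,"ax":0,"ay":0,"az":0},{"x":-0.44,"y":0,"z":0.26,"ax":0,"ay":0,"az":0},{"x":-0.48,"y":0,"z":0.18,"ax":0,"ay":0,"az":0},{"x":-0.5,"y":0,"z":0.11,"ax":0,"ay":0,"az":0},{"x":-0.51,"y":0,"z":0.03,"ax":0,"ay":0,"az":0}]'; python3 plan.py
```

```text
time_s: 5.02
ee_pos: [0.6115, -0.1577, 0.1048]
eef_rot: [[0.322, -0.011, 0.947], [-0.947, -0.007, 0.322], [0.003, -1.0, -0.013]]
contact_force: [-6.8, -3.6, 2.5]
width: 0.0184
ang 22.1 r 0.065 F [-6.8 -3.6  2.5] 0.0184
[-0.51  0.09 -0.07]
[-0.49  0.   -0.15]
[-0.46  0.   -0.22]
[-0.42  0.   -0.29]
[-0.37  0.   -0.35]
```

```bash
python3 -m creep '[{"x":-0.51,"y":0.05,"z":-0.07,"ax":0,"ay":0,"az":0},{"x":-0.49,"y":0,"z":-0.15,"ax":0,"ay":0,"az":0},{"x":-0.46,"y":0,"z":-0.22,"ax":0,"ay":0,"az":0},{"x":-0.42,"y":0,"z":-0.29,"ax":0,"ay":0,"az":0}]'; python3 plan.py
```

```text
time_s: 5.35
ee_pos: [0.5862, -0.1266, 0.1048]
eef_rot: [[0.323, -0.008, 0.947], [-0.946, -0.014, 0.322], [0.011, -1.0, -0.012]]
contact_force: [-2.6, -5.7, -0.8]
width: 0.0184
ang 57.9 r 0.0657 F [-2.6 -5.7 -0.8] 0.0184
[-0.35  0.09 -0.38]
[-0.31  0.   -0.4 ]
[-0.02  0.   -0.02]
[0. 0. 0.]
[0. 0. 0.]
```

```bash
python3 -m creep '[{"x":-0.35,"y":0.05,"z":-0.38,"ax":0,"ay":0,"az":0},{"x":-0.31,"y":0,"z":-0.4,"ax":0,"ay":0,"az":0},{"x":0,"y":0,"z":0,"ax":0,"ay":0,"az":0},{"x":0,"y":0,"z":0,"ax":0,"ay":0,"az":0}]'; python3 plan.py
```

```text
time_s: 5.68
ee_pos: [0.5664, -0.1179, 0.1048]
eef_rot: [[0.323, -0.005, 0.946], [-0.946, -0.018, 0.323], [0.015, -1.0, -0.01]]
contact_force: [-0.6, -4.9, -1.7]
width: 0.0187
ang 76.8 r 0.066 F [-0.6 -4.9 -1.7] 0.0187
[ 0.05  0.09 -0.01]
[0. 0. 0.]
[0. 0. 0.]
[0. 0. 0.]
[0. 0. 0.]
```

```bash
python3 -m creep '[{"x":0,"y":0,"z":0,"ax":0,"ay":0,"az":0},{"x":0,"y":0,"z":0,"ax":0,"ay":0,"az":0},{"x":0,"y":0,"z":0,"ax":0,"ay":0,"az":0},{"x":0,"y":0,"z":0,"ax":0,"ay":0,"az":0},{"x":0,"y":0,"z":0,"ax":0,"ay":0,"az":0}]' 0 60
python3 - <<'E'
from h import *
im,d=read_camera("wrist");cv2.imwrite("pics/w6.png",im)
E
```

```text
time_s: 6.1
ee_pos: [0.5671, -0.116, 0.1048]
eef_rot: [[0.324, -0.003, 0.946], [-0.946, -0.017, 0.324], [0.015, -1.0, -0.009]]
contact_force: [0.2, 0.2, 0.3]
width: 0.0776
```

View pics/w6.png

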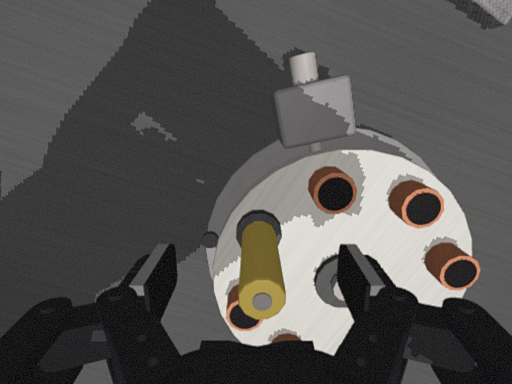

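The jaws are open and clear of the post on both sides (post top at 262,300). Raising straight up.

```bash
python3 -m creep '[{"x":0,"y":-0.6,"z":0,"ax":0,"ay":0,"az":0},{"x":0,"y":-0.7,"z":0,"ax":0,"ay":0,"az":0},{"x":0,"y":-0.8,"z":0,"ax":0,"ay":0,"az":0},{"x":0,"y":-0.8,"z":0,"ax":0,"ay":0,"az":0},{"x":0,"y":-0.8,"z":0,"ax":0,"ay":0,"az":0}]'
python3 -m creep '[{"x":0,"y":-0.9,"z":-0.8,"ax":0,"ay":0,"az":0},{"x":0,"y":-0.9,"z":-0.8,"ax":0,"ay":0,"az":0},{"x":0,"y":-0.9,"z":-0.8,"ax":0,"ay":0,"az":0},{"x":0,"y":-0.5,"z":-0.8,"ax":0,"ay":0,"az":0},{"x":0,"y":0,"z":0,"ax":0,"ay":0,"az":0}]'
python3 - <<'E'
from h import *
s=state();R=s["eef_rot"];p=s["ee_pos"];print(p)
im,d=read_camera("wrist");cv2.imwrite("pics/w7.png",im);np.savez("pics/w7p",R=R,p=p)
im,d=read_camera("scene");cv2.imwrite("pics/s7.png",im)
E
```

```text
time_s: 6.57
ee_pos: [0.5662, -0.1137, 0.1778]
eef_rot: [[0.324, -0.011, 0.946], [-0.946, -0.013, 0.324], [0.009, -1.0, -0.015]]
contact_force: [-0.5, 0.6, -0.5]
width: 0.0855
time_s: 6.98
ee_pos: [0.5053, -0.1337, 0.2485]
eef_rot: [[0.326, -0.006, 0.945], [-0.945, -0.015, 0.326], [0.013, -1.0, -0.01]]
contact_force: [1.4, -0.1, -0.1]
width: 0.0854
[ 0.50533634 -0.1337077   0.24847841]
```

View pics/w7.png

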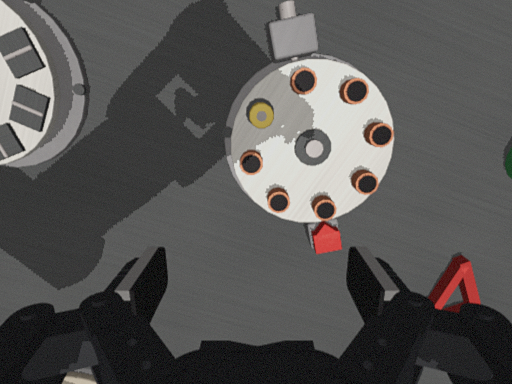

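View pics/s7.png

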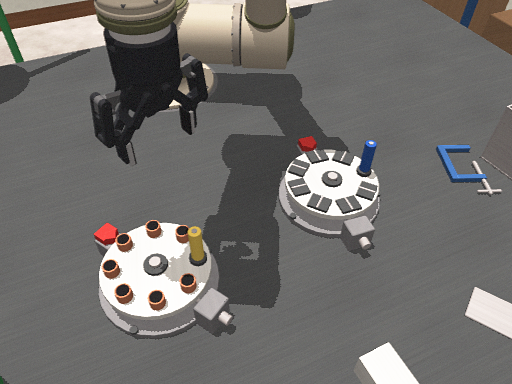

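The wrist view has the pointer at (326,238). Going clockwise, the tubes at (278,200) and (251,163) come first, then the handle at (261,115) in third place. In the scene view the blue handle is still at (368,158). I'll check the angle in numbers, then hand in.

Run:
```python
from h import *
q=np.load("pics/w7p.npz");R,p=q["R"],q["p"]
h=wray(R,p,261.5,115,.12)[:2];c=np.array([.5513,-.1822]);d=h-c
print("r",np.hypot(*d),"cw from ptr",(-148.6-np.degrees(np.arctan2(d[1],d[0])))%360)
a=cv2.imread("pics/scene0.png")[130:260,270:390].astype(int);b=cv2.imread("pics/s7.png")[130:260,270:390].astype(int)
m=lambda x:np.argwhere((x[...,0]>100)&(x[...,2]<60)&(x[...,1]<100)).mean(0);print("blue px",m(a),m(b))
s=state();print(s["contact_force"].round(1),s["qvel"].round(3))
close_job()
```

```text
r 0.06540077139073427 cw from ptr 134.35235394137743
blue px [13.71428571 99.92857143] [25.10526316 96.78947368]
[ 0.8 -0.4 -0.6] [ 0.011  0.032  0.005  0.001 -0.004  0.002]
the job is handed in; nothing more can be done
```

Run:
```python
import cv2,numpy as np
for n in("scene0","s7"):
    h=cv2.cvtColor(cv2.imread(f"pics/{n}.png"),cv2.COLOR_BGR2HSV)[130:190,350:390]
    m=(h[...,0]>100)&(h[...,0]<130)&(h[...,1]>150)
    w=np.argwhere(m);print(n,w.mean(0),w.min(0),w.max(0),len(w))
```

```text
scene0 [25.98360656 17.41311475] [10 10] [41 25] 305
s7 [26.02657807 17.36212625] [10 10] [41 25] 301
```

I turned the tube table by its yellow handle three clicks counter-clockwise, from the sixth click to the third clockwise of its red pointer. I then let go, raised the gripper clear and handed the job in at about 7 s of the 38 s allowed. No verdict was reported.

- **Handle position:** the last wrist picture puts it 134.4° clockwise of the pointer (target 135°), 65.4 mm from the axis (65 mm given). That picture was taken with the jaws open and the gripper well above the table. I did not measure the disc's speed directly.
- **Forces:** at each of my stops along the turn, the measured force was no more than about 8 N. At the end it was about 1 N, within the noise.
- **Coupon table:** my first blue-handle check disagreed, with the mean pixel shifted by about 11 rows. That came from a poor colour threshold that caught only a few pixels. I had already handed in when I saw this. Repeating the check on the saved before and after pictures with a proper hue mask gave the same position within 0.1 pixel, so the blue handle did not move.

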